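# Kit up the good mower parts in the colour-coded caddy

### The arm

A 7-joint arm with a two-finger parallel gripper is mounted at the origin on the work surface. World frame = base frame: x ahead of the robot, y to its left, z up, the work surface at z = 0. Lengths are in m, angles in rad, forces in N, time in s.
With the tool pointing down it reaches from about 0.35 to 0.9 m from the base axis. Payload 8.1 kg.
Tool frame: the origin (TCP) lies on the centre line of the jaws, within the pads' length; the fingertips stand 17 mm ahead of it and the grasp point (between the pads) lies 2 mm behind it; z points along the fingers, y is the direction in which the jaws open and shut (so a half turn about z gives the same grasp; the last joint's range is limited). The gripper opens to 92 mm and grips with 3 to 60 N. Pads are 19 mm wide; open, the fingers measure 130 mm over their backs; the gripper's body (75 mm by 190 mm) begins 47 mm behind the grasp point.
Start: joints at [-1.411, 0.434, 0.025, 1.573, -0.012, 1.134, -0.075], TCP at [0.162, 0.604, 0.244] pointing down, gripper open.
Joint ranges: [-2.62, 2.62], [-0.44, 2.09], [-1.27, 1.32], [0.08, 2.57], [-1.32, 4.46], [0.12, 2], [-2.74, 2.74]. Speed limits (rad/s): [2.22, 2.22, 3.01, 3.01, 3.14, 3.14, 3.14].

### API

Orientations are given as a rotation vector (axis times angle).
In Python, from cell import arm gives the robot as it stands.
- The arm moves only by the shell command python3 -m creep 'ROWS' [FORCE]. ROWS is JSON, a list that holds one entry, the list of rows, each a list of 7 numbers: the shift along the world's x, y, z in cm, then the turn, a rotation vector about the world's x, y, z in degrees, then the opening, from -1 (shut) to 1 (fully open), so that 0 is half open. In form: [[[tx, ty, tz, ax, ay, az, jaw], ...]]. A call has 1 to 5 rows; each row is the pose to reach, as a shift and turn from the pose commanded when the call began; what a row does not reach only later rows make up. A row lasts 1/10 s, in which the tool goes at most 50 mm and 8.59 degrees, less where a joint would pass 70% of its speed; a pose out of reach is approached as far as the arm can. A call with a gripper value outside its range is refused whole. The fingers move at their own pace and stop on an object; FORCE is the grip in N (left out, the last holds). Time passes only in rows, so rows that repeat a pose let the fingers close. It gives the time, the measured TCP pose, the force and the opening at its end, in the units of the state.
- arm.observe(): the state, without advancing time (a new reading comes with each control period).
- arm.get_image(name): name is "scene" or "top" or "wrist"; returns the picture (400x640x3 uint8, red, green, blue); there is no depth.
- arm.camera_model(name): a dict with "vfov" (degrees; the focal length in pixels is half the picture's height over the tangent of half this angle, whatever the lens; pixels are square), "cx", "cy" (the principal point, pixels), "cam_to_world" (4x4, takes a point from camera to world coordinates); the wrist camera has in their place "T_tool_cam" (4x4, takes a point from camera to tool coordinates, whose origin is the TCP and whose axes are the flange's). Camera axes: x right, y down, z forward; pixel columns grow to the right and rows downward; lengths in m; the calibration is good to about 2 mm. A picture is of the moment at which its call begins: read the wrist's pose just before it. camera_model takes no time and is no camera call.
- arm.sign_off(): hands the job in, once; it reports no verdict.
The state is a dict: "clock": time; "joints": joint angles; "dq": joint speeds; "joint_efforts": joint torques, N m; "position": TCP position; "ee_rot": TCP orientation; "force": force on the tool from outside, world axes, zero at the start; "ft_torque": the same for the moment, N m; "width": opening from 0.0 (shut) to 1.0 (fully open).
Only numpy, scipy, OpenCV 4.12 (cv2) and the standard library are available. Lean on these libraries where they do the work, as an engineer would, in place of code of your own. Each camera call takes 0.05 s, during which the arm holds its last target.

### The job

Sort the mower's parts from the mat into the caddy, each lying flat in its own pocket with its boss up: the good tyred wheel in the blue pocket, the good aluminium pulley in the red, the brass gear in the yellow and the orange fan in the green. The torn wheel with the white hub and the broken copper-brown pulley do not belong: leave them where they lie.

Things in the scene. Friction and masses are not known exactly. Their poses are not given: they have to be found in the camera images.
- wheel_boss (a point): Good tyred wheel: black tyre, complete all round, with fine tread blocks, grey hub and grey boss; 64 mm diameter, about 140 g. Disc 18 mm thick lying flat; a 26 mm diameter boss rises 30 mm from its middle (48 mm in all). Point: on the axis half-way up the boss, 33 mm above the underside, 15 mm above the disc's face. z = axis, up. Grip by the boss, fingertips just above the disc; any yaw. Starts on the mat.
- pulley_boss (a point): Good belt pulley: silvery aluminium, full round rim, silvery boss; 60 mm diameter, about 180 g. Disc 18 mm thick lying flat; a 26 mm diameter boss rises 30 mm from its middle (48 mm in all). Point: on the axis half-way up the boss, 33 mm above the underside, 15 mm above the disc's face. z = axis, up. Grip by the boss, fingertips just above the disc; any yaw. Starts on the mat.
- gear_boss (a point): Gear: yellow brass, toothed all round, brass boss; 60 mm diameter, about 240 g. Disc 18 mm thick lying flat; a 26 mm diameter boss rises 30 mm from its middle (48 mm in all). Point: on the axis half-way up the boss, 33 mm above the underside, 15 mm above the disc's face. z = axis, up. Grip by the boss, fingertips just above the disc; any yaw. Starts on the mat.
- fan_boss (a point): Cooling fan: orange plastic disc with nine upright blades, orange boss; 60 mm diameter, about 60 g. Disc 18 mm thick lying flat; a 26 mm diameter boss rises 30 mm from its middle (48 mm in all). Point: on the axis half-way up the boss, 33 mm above the underside, 15 mm above the disc's face. z = axis, up. Grip by the boss, fingertips just above the disc; any yaw. Starts on the mat.
- torn_wheel_boss (a point): Torn wheel, a look-alike to leave alone: black tyre without tread and with a piece torn out of it, white hub and white boss; 64 mm diameter. Disc 18 mm thick lying flat; a 26 mm diameter boss rises 30 mm from its middle (48 mm in all). Point: on the axis half-way up the boss, 33 mm above the underside, 15 mm above the disc's face. z = axis, up. It stays on the mat.
- broken_pulley_boss (a point): Broken pulley, a look-alike to leave alone: copper-brown, a piece broken out of its rim, copper-brown boss; 60 mm diameter. Disc 18 mm thick lying flat; a 26 mm diameter boss rises 30 mm from its middle (48 mm in all). Point: on the axis half-way up the boss, 33 mm above the underside, 15 mm above the disc's face. z = axis, up. It stays on the mat.
- pocket_blue: Blue pocket for the wheel: fixed square open tray, 90 mm outside, 84 mm inside, walls and floor 3 mm thick, rim 16 mm above the origin (centre of its underside). x, y along its sides, z up. The four pockets stand two by two, 92 mm apart, in a fixed low caddy 194 mm square; colours change corners, and the caddy may be left or right of the mat.
- pocket_red: Red pocket for the pulley: fixed square open tray, 90 mm outside, 84 mm inside, walls and floor 3 mm thick, rim 16 mm above the origin (centre of its underside). x, y along its sides, z up. The four pockets stand two by two, 92 mm apart, in a fixed low caddy 194 mm square; colours change corners, and the caddy may be left or right of the mat.
- pocket_yellow: Yellow pocket for the gear: fixed square open tray, 90 mm outside, 84 mm inside, walls and floor 3 mm thick, rim 16 mm above the origin (centre of its underside). x, y along its sides, z up. The four pockets stand two by two, 92 mm apart, in a fixed low caddy 194 mm square; colours change corners, and the caddy may be left or right of the mat.
- pocket_green: Green pocket for the fan: fixed square open tray, 90 mm outside, 84 mm inside, walls and floor 3 mm thick, rim 16 mm above the origin (centre of its underside). x, y along its sides, z up. The four pockets stand two by two, 92 mm apart, in a fixed low caddy 194 mm square; colours change corners, and the caddy may be left or right of the mat.
There are look-alikes about, which are no part of the job. What is shaped like the part that bears fan_boss but pink is not meant. Leave any black look-alike of the pocket_blue alone.

How it is judged:
By the outcome, as a careful person would: the job done as asked, in the order asked, and still so for the second after the job is handed in, with the robot touching nothing.
It also fails if it takes over 106 s, if anything falls off the work surface, if the arm or the gripper's body presses on something with over 40 N, if the wrist force passes 120 N, or if a joint passes its speed limit or range.

## Working session

There is one attempt and no reset: what is moved stays moved. The work goes in short steps, Python scripts to look and compute and a shell command to move; the robot and the scene stay as the last step left them, time stands still between calls to the robot, and variables do not carry over. Pictures are saved under pics/ and viewed, and the job is handed in when it is done.

```bash
mkdir -p pics; ls; python3 - <<'E'
from cell import arm
import cv2
print(arm.observe())
for n in ("top","scene"):
    im=arm.get_image(n); cv2.imwrite(f"pics/{n}0.png",im[:,:,::-1])
    print(n,arm.camera_model(n))
print(arm.camera_model("wrist"))
E
```

```text
pics
{'clock': 0.0, 'joints': array([-1.41063357,  0.4351837 ,  0.02497508,  1.57412936, -0.0115845 ,
        1.13395491, -0.07510246]), 'dq': array([-0.00122147,  0.00148831,  0.00054887,  0.00106335, -0.00075572,
       -0.00062758,  0.00091035]), 'joint_efforts': array([ 9.13672357e-04, -6.67845511e+01,  9.85954776e-01, -3.14451420e+01,
       -6.03341474e-02,  4.32565960e-02,  1.88435511e-04]), 'position': array([0.16227642, 0.60306173, 0.24295688]), 'ee_rot': array([-4.11659901e-01, -3.11445629e+00,  2.40309932e-03]), 'force': array([0.04412114, 0.7697394 , 0.12570621]), 'ft_torque': array([ 0.01396424, -0.03420692,  0.01721844]), 'width': 0.9971233952479229}
top {'vfov': 42.6358066086716, 'cx': 321.13151222180824, 'cy': 198.52337699761853, 'cam_to_world': array([[ 1.15234849e-02, -9.94973741e-01,  9.94709213e-02,
         4.40384372e-01],
       [-9.99931609e-01, -1.16649535e-02, -8.40703996e-04,
         2.51340504e-02],
       [ 1.99680207e-03, -9.94544305e-02, -9.95040114e-01,
         1.05604895e+00],
       [ 0.00000000e+00,  0.00000000e+00,  0.00000000e+00,
         1.00000000e+00]])}
scene {'vfov': 49.37343880460624, 'cx': 319.2062559890731, 'cy': 193.99415626982156, 'cam_to_world': array([[-0.67846345,  0.44469369, -0.58475197,  1.17663298],
       [ 0.73447622,  0.42710837, -0.5273738 ,  0.55706221],
       [ 0.01523266, -0.78729026, -0.61639436,  0.71730729],
       [ 0.        ,  0.        ,  0.        ,  1.        ]])}
{'vfov': 66.77973688310881, 'cx': 322.7434919577553, 'cy': 197.9855326920957, 'T_tool_cam': array([[ 1.25137613e-04, -9.54058231e-01, -2.99621222e-01,
         8.13599840e-02],
       [ 9.99999986e-01,  8.54853313e-05,  1.45449066e-04,
        -5.62960479e-05],
       [-1.13153659e-04, -2.99621236e-01,  9.54058228e-01,
        -1.41484046e-01],
       [ 0.00000000e+00,  0.00000000e+00,  0.00000000e+00,
         1.00000000e+00]])}
```

View pics/top0.png

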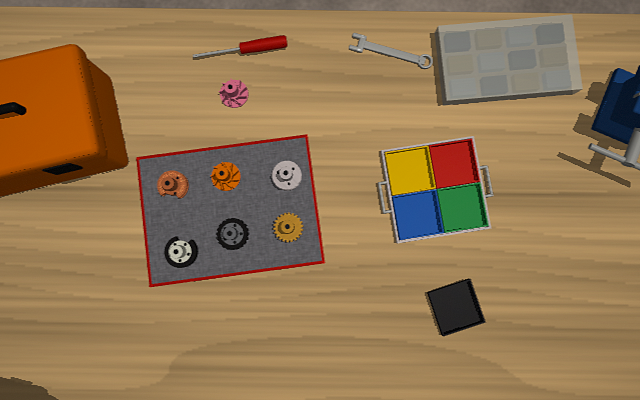

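View pics/scene0.png

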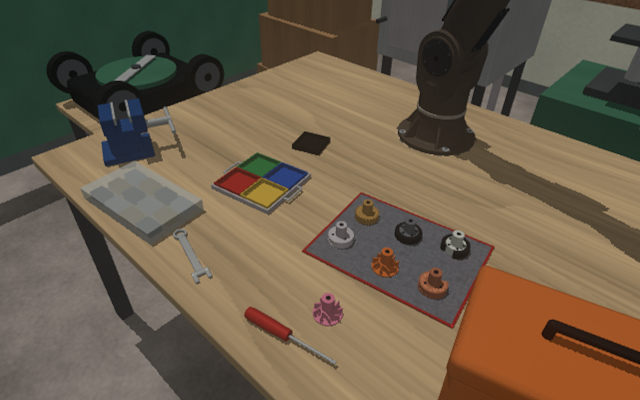

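```bash
python3 - <<'E'
import cv2
im=cv2.imread("pics/top0.png")
cv2.imwrite("pics/crop_mat.png",cv2.resize(im[130:290,130:330],None,fx=4,fy=3.75 if 0 else 4,interpolation=cv2.INTER_CUBIC)[:600])
cv2.imwrite("pics/crop_cad.png",cv2.resize(im[130:250,370:500],None,fx=5,fy=5,interpolation=cv2.INTER_CUBIC)[:600])
E
```

```text
(no output)
```

View pics/crop_mat.png

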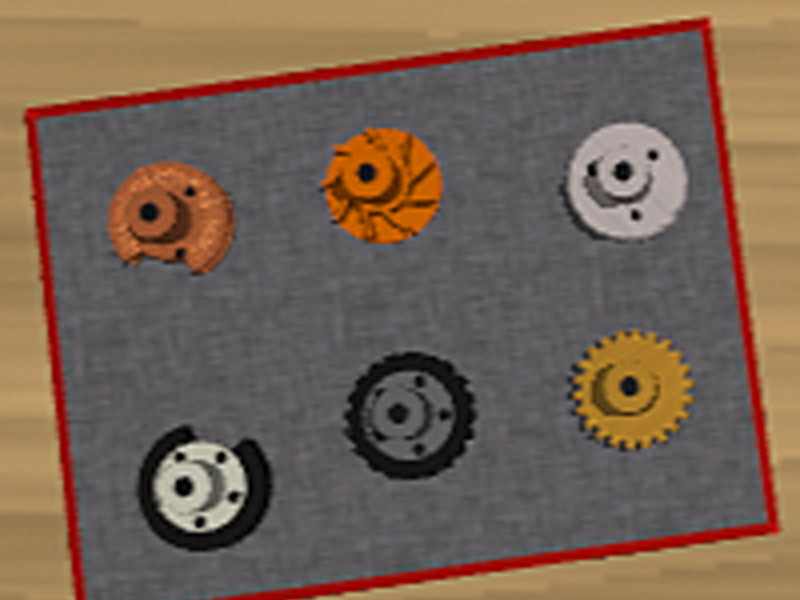

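View pics/crop_cad.png

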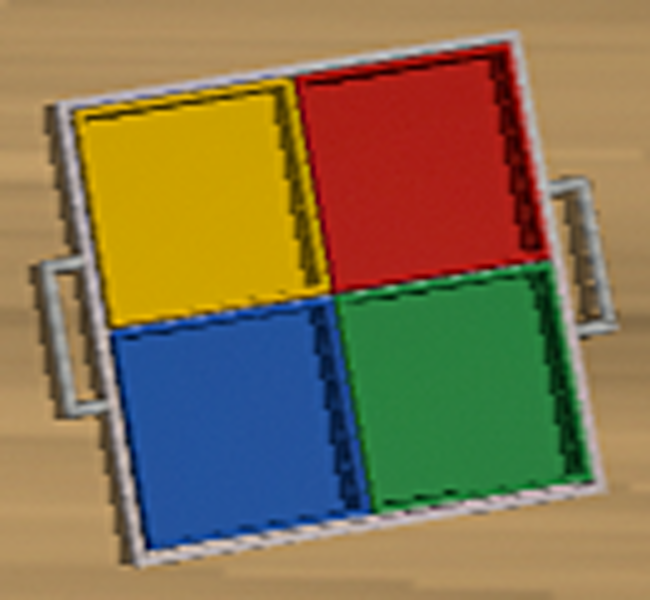

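```bash
cat > h.py <<'E'
import numpy as np
from cell import arm
def ray(n,u,v,z,T=None):
    c=arm.camera_model(n); f=200/np.tan(np.radians(c['vfov']/2))
    T=c['cam_to_world'] if T is None else T
    d=T[:3,:3]@np.array([(u-c['cx'])/f,(v-c['cy'])/f,1]); o=T[:3,3]
    return o+d*(z-o[2])/d[2]
def proj(n,p):
    c=arm.camera_model(n); f=200/np.tan(np.radians(c['vfov']/2))
    q=np.linalg.inv(c['cam_to_world'])@np.r_[p,1]
    return q[:2]/q[2]*f+[c['cx'],c['cy']]
E
python3 - <<'E'
from h import *
np.set_printoptions(precision=4,suppress=True)
C=lambda x,y,s,o:((x+.5)/s-.5+o[0],(y+.5)/s-.5+o[1])
P=dict(wheel=(398,413),pulley=(622,171),gear=(629,387),fan=(366,173),torn=(184,487),broken=(149,212))
D=dict(wheel=(410,415),pulley=(627,181),gear=(632,390),fan=(384,186),torn=(205,488))
for k,v in P.items():
    p=ray('top',*C(*v,4,(130,130)),.048)
    print(k,p,ray('top',*C(*D[k],4,(130,130)),.018)[:2] if k in D else '', 'scene px',proj('scene',p))
q=[(62,103),(520,35),(605,490),(140,565)]
for z in (.016,.02,.025):
    W=np.array([ray('top',*C(*a,5,(370,130)),z) for a in q])
    print(z,[np.linalg.norm(W[i]-W[i-1]).round(4) for i in range(4)],W.mean(0))
print(W, [proj('scene',w) for w in W])
E
```

```text
wheel [0.4713 0.2041 0.048 ] [0.4713 0.2033] scene px [409.1843 220.8934]
pulley [0.5925 0.0964 0.048 ] [0.5919 0.0959] scene px [340.0505 224.7321]
gear [0.4853 0.091  0.048 ] [0.4852 0.0914] scene px [366.9072 202.3731]
fan [0.59   0.2235 0.048 ] [0.5879 0.22  ] scene px [385.8977 251.7204]
torn [0.434  0.3076 0.048 ] [0.4334 0.3054] scene px [457.2665 234.0755]
broken [0.5692 0.3303 0.048 ]  scene px [434.6162 272.4432]
0.016 [np.float64(0.1919), np.float64(0.1917), np.float64(0.1901), np.float64(0.1916)] [ 0.567  -0.2102  0.016 ]
0.02 [np.float64(0.1911), np.float64(0.191), np.float64(0.1893), np.float64(0.1909)] [ 0.5665 -0.2093  0.02  ]
0.025 [np.float64(0.1902), np.float64(0.1901), np.float64(0.1884), np.float64(0.19)] [ 0.5659 -0.2082  0.025 ]
[[ 0.6441 -0.0989  0.025 ]
 [ 0.6745 -0.2865  0.025 ]
 [ 0.4887 -0.3173  0.025 ]
 [ 0.4564 -0.1301  0.025 ]] [array([266.644 , 205.2579]), array([211.1214, 179.6145]), array([256.4783, 148.6877]), array([309.6393, 169.2936])]
```

```bash
python3 - <<'E'
import cv2
im=cv2.imread("pics/scene0.png")
cv2.imwrite("pics/crop_s.png",cv2.resize(im[140:340,200:500],None,fx=2.66,fy=2.66,interpolation=cv2.INTER_CUBIC))
E
```

```text
(no output)
```

View pics/crop_s.png

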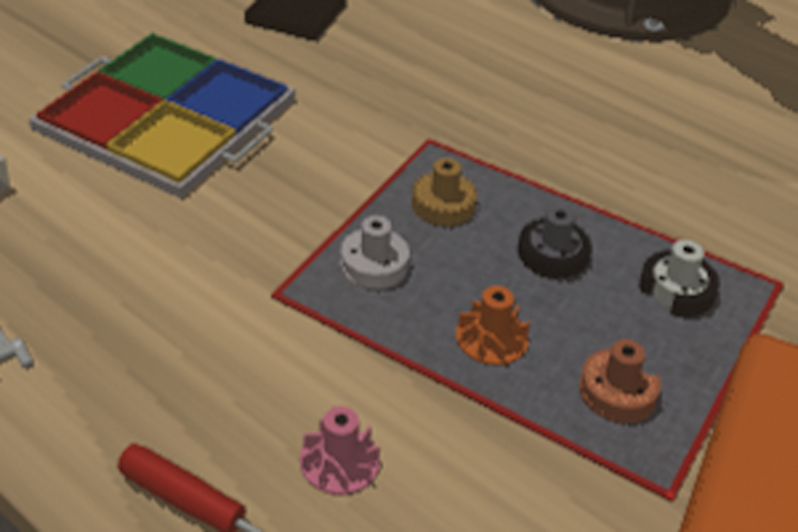

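Candidates in the top picture:
- **Wheels:** (229,233) has a complete treaded tyre and grey hub, so it is the good one. (176,251) has a white hub and a torn tyre, so it stays.
- **Pulleys:** (285,173) is silver with a full rim, so it is the good one. (167,183) is copper with a broken rim, so it stays.
- **Gear:** (287,227), brass.
- **Fans:** (221,173) is orange and is the one meant. (234,94) is pink, so it stays.
- **Pockets:** yellow (408,172), red (455,164), blue (416,214) and green (463,206). The black tray at (455,307) is ignored.

The enlarged crops confirm each choice. The boss tops measured in the top view project to within about 2 px of where they appear in the scene view. I'll go in the order asked, wheel first.

```bash
python3 - <<'E'
from h import *
import cv2
np.set_printoptions(precision=4,suppress=True)
im=cv2.imread("pics/top0.png"); hsv=cv2.cvtColor(im,cv2.COLOR_BGR2HSV)
sub=np.zeros(im.shape[:2],np.uint8); sub[130:250,372:500]=1
for k,(a,b) in dict(yellow=(20,32),red=(0,4),blue=(100,125),green=(55,85)).items():
    m=((hsv[...,0]>=a)&(hsv[...,0]<=b)&(hsv[...,1]>150)&(hsv[...,2]>60)&(sub>0)).astype(np.uint8)
    m=cv2.morphologyEx(m,cv2.MORPH_OPEN,np.ones((5,5)))
    r=cv2.minAreaRect(cv2.findNonZero(m)); print(k,r, ray('top',*r[0],.01))
ctr=ray('top',(333.5)/5-.5+370,292.5/5-.5+130,.019)
print('centre',ctr)
e=np.array([.6441-.4564,-.0989+.1301]);e/=np.linalg.norm(e); n=np.array([e[1],-e[0]])
for k,a,b in (('yellow',1,-1),('red',1,1),('blue',-1,-1),('green',-1,1)):
    print(k,ctr[:2]+.046*(a*e+b*n))
E
python3 -m creep '[[[3,-3.9,0,0,0,0,0],[6,-7.8,0,0,0,0,0],[9,-11.7,0,0,0,0,0],[12,-15.6,0,0,0,0,0],[15,-19.5,0,0,0,0,0]]]' 30
```

```text
yellow ((409.70269775390625, 170.2162322998047), (44.058921813964844, 45.04531478881836), 80.53767395019531) [ 0.6058 -0.1578  0.01  ]
red ((453.229736328125, 164.3783721923828), (41.59294128417969, 40.77094650268555), 80.53767395019531) [ 0.619  -0.2478  0.01  ]
blue ((417.2185974121094, 214.25506591796875), (44.13922882080078, 44.871700286865234), 80.83765411376953) [ 0.5149 -0.1727  0.01  ]
green ((459.6756591796875, 207.55406188964844), (43.73012924194336, 39.620155334472656), 80.53767395019531) [ 0.5297 -0.2598  0.01  ]
centre [ 0.5684 -0.2101  0.019 ]
yellow [ 0.6062 -0.1571]
red [ 0.6213 -0.2479]
blue [ 0.5154 -0.1722]
green [ 0.5305 -0.263 ]
clock: 0.6
position: [0.3132, 0.4066, 0.2435]
ee_rot: [-0.412, -3.114, 0.0]
force: [0.7, -0.1, 1.1]
width: 0.613
```

```bash
python3 -m creep '[[[3,-3.8,0,0,0,0,0],[6,-7.7,0,0,0,0,0],[9,-11.5,0,0,0,0,0],[12,-15.4,0,0,0,0,0],[14.9,-19.2,0,0,0,0,0]]]'; python3 -m creep '[[[1,-1,0,0,0,0,0],[1,-1,0,0,0,0,0]]]'; python3 - <<'E'
from h import *
import cv2
s=arm.observe(); im=arm.get_image('wrist'); cv2.imwrite('pics/w1.png',im[:,:,::-1]); print(s['position'],s['ee_rot'],s['width'])
E
```

```text
clock: 1.1
position: [0.4622, 0.2145, 0.2437]
ee_rot: [-0.412, -3.114, 0.0]
force: [0.3, 0.7, 0.3]
width: 0.498
clock: 1.3
position: [0.4729, 0.2037, 0.2436]
ee_rot: [0.42, 3.113, -0.002]
force: [-0.1, 0.1, 0.2]
width: 0.496
[0.47288853 0.20374352 0.24356803] [ 4.19817928e-01  3.11298609e+00 -1.50190103e-03] 0.4960287010106814
```

View pics/w1.png

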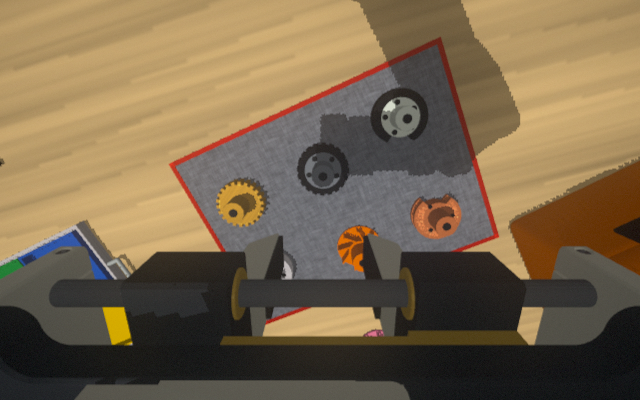

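```bash
cat >> h.py <<'E'
from scipy.spatial.transform import Rotation as R
def wT(pos,rv):
    T=np.eye(4);T[:3,:3]=R.from_rotvec(rv).as_matrix();T[:3,3]=pos
    return T@arm.camera_model('wrist')['T_tool_cam']
E
python3 - <<'E'
from h import *
import cv2
np.set_printoptions(precision=4,suppress=True)
im=cv2.imread('pics/w1.png'); cv2.imwrite('pics/w1c.png',cv2.resize(im[130:280,200:400],None,fx=4,fy=4,interpolation=cv2.INTER_CUBIC))
T=wT([0.47289,0.20374,0.24357],[0.41982,3.11299,-0.0015])
for k,u,v in (('wheel',322,177),('gear',233,212),('torn',407,118),('broken',440,220)): print(k,ray('wrist',u,v,.048,T))
E
```

```text
wheel [0.4722 0.2029 0.048 ]
gear [0.4853 0.0902 0.048 ]
torn [0.4336 0.3083 0.048 ]
broken [0.56   0.3245 0.048 ]
```

View pics/w1c.png

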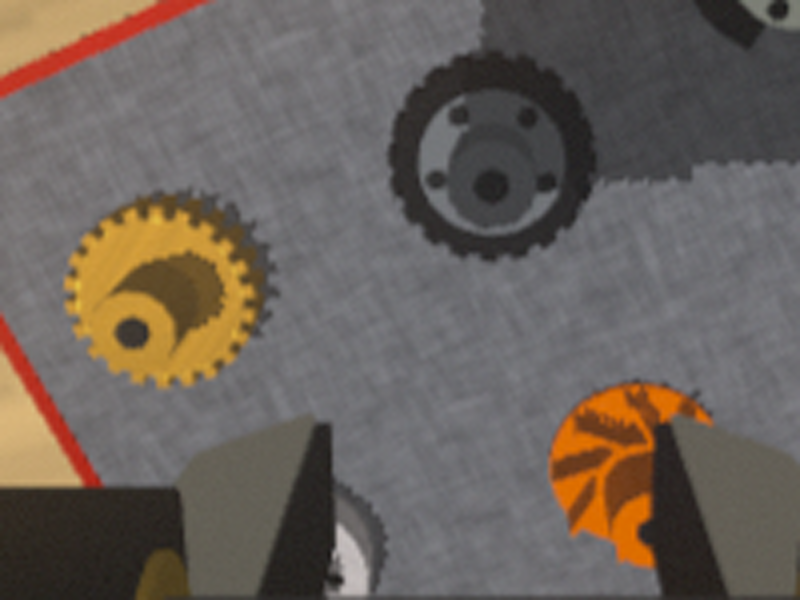

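The wrist view shows the treaded tyre with grey hub, boss bore at about (322,176). That gives (0.472, 0.203), which agrees with the top view, so I'm descending on it.

```bash
python3 -m creep '[[[-0.1,0,-4.5,0,0,0,0],[-0.1,0,-9,0,0,0,0],[-0.1,0,-13.5,0,0,0,0],[-0.1,0,-17.5,0,0,0,0],[-0.1,0,-19,0,0,0,0]]]'; python3 -m creep '[[[0,0,-1.2,0,0,0,0],[0,0,-1.2,0,0,0,-0.6],[0,0,-1.2,0,0,0,-1],[0,0,-1.2,0,0,0,-1],[0,0,-1.2,0,0,0,-1]]]' 35;  python3 -m creep '[[[0,0,0,0,0,0,-1],[0,0,0,0,0,0,-1],[0,0,0,0,0,0,-1]]]'
```

```text
clock: 1.85
position: [0.4669, 0.2075, 0.0501]
ee_rot: [-0.407, -3.11, 0.004]
force: [0.3, 0.5, 0.6]
width: 0.498
clock: 2.35
position: [0.4709, 0.2071, 0.0428]
ee_rot: [0.411, 3.113, 0.002]
force: [-0.8, 0.6, 3.1]
width: 0.276
clock: 2.65
position: [0.4709, 0.2071, 0.0428]
ee_rot: [0.411, 3.113, 0.002]
force: [-0.9, 0.9, 7.9]
width: 0.274
```

```bash
python3 -m creep '[[[0,0,2,0,0,0,-1],[0,0,5,0,0,0,-1],[0,0,8.5,0,0,0,-1],[0,0,12,0,0,0,-1],[0,0,12,0,0,0,-1]]]';  python3 -m creep '[[[0.3,-3,0,0,0,0,-1],[0.8,-7,0,0,0,0,-1],[1.2,-11,0,0,0,0,-1],[1.8,-15,0,0,0,0,-1],[2.2,-19,0,0,0,0,-1]]]'; python3 - <<'E'
from h import *
import cv2
cv2.imwrite('pics/s2.png',arm.get_image('scene')[:,:,::-1]);s=arm.observe();print(s['position'],s['force'])
E
```

```text
clock: 3.15
position: [0.4729, 0.2076, 0.1663]
ee_rot: [0.411, 3.108, 0.008]
force: [1.1, 0.0, -2.4]
width: 0.274
clock: 3.65
position: [0.4921, 0.015, 0.1613]
ee_rot: [-0.411, -3.114, 0.0]
force: [0.7, -0.4, -1.6]
width: 0.278
[0.49242279 0.00704981 0.16159548] [ 0.22028194 -7.82128151 -0.88565916]
```

View pics/s2.png

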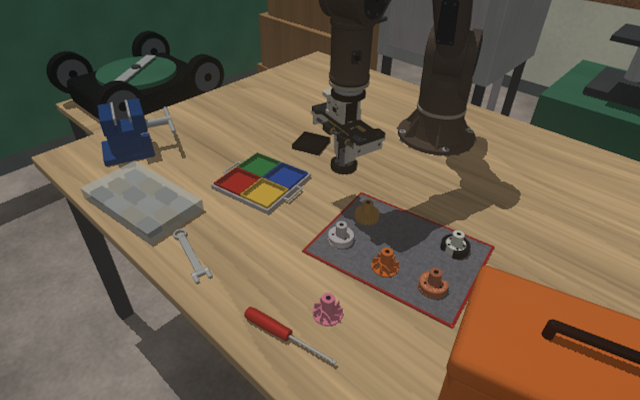

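The wheel is held level at about (345,165), and the other parts have not moved. Next is the blue pocket.

```bash
python3 -m creep '[[[0.4,-4,0,0,0,0,-1],[0.8,-8,0,0,0,0,-1],[1.3,-12,0,0,0,0,-1],[1.9,-16,0,0,0,0,-1],[2.3,-18,0,0,0,0,-1]]]'; python3 -m creep '[[[0,0,0,0,0,0,-1],[0,0,0,0,0,0,-1]]]'
```

```text
clock: 4.2
position: [0.5148, -0.1674, 0.1614]
ee_rot: [0.418, 3.114, -0.002]
force: [-0.1, 0.1, -1.1]
width: 0.27
clock: 4.4
position: [0.5149, -0.1632, 0.1611]
ee_rot: [-0.413, -3.113, -0.001]
force: [-0.4, 0.9, -1.7]
width: 0.275
```

```bash
python3 -m creep '[[[0,-0.9,-2,0,0,0,-1],[0,-0.9,-5,0,0,0,-1],[0,-0.9,-8,0,0,0,-1],[0,-0.9,-9.6,0,0,0,-1],[0,-0.9,-9.6,0,0,0,-1]]]'; python3 -m creep '[[[0,0,-0.4,0,0,0,-1],[0,0,-0.7,0,0,0,-1],[0,0,-0.9,0,0,0,-1],[0,0,-0.9,0,0,0,-1]]]'
```

```text
clock: 4.9
position: [0.5137, -0.17, 0.0634]
ee_rot: [-0.408, -3.11, -0.002]
force: [-0.2, -0.2, -2.0]
width: 0.278
clock: 5.3
position: [0.5157, -0.1724, 0.0571]
ee_rot: [0.411, 3.114, 0.0]
force: [-0.2, 0.1, -2.3]
width: 0.277
```

```bash
python3 -m creep '[[[0,0,-0.3,0,0,0,-1],[0,0,-0.6,0,0,0,-1],[0,0,-0.6,0,0,0,-1]]]'; python3 -m creep '[[[0,0,-0.2,0,0,0,-1],[0,0,-0.2,0,0,0,-1]]]'
```

```text
clock: 5.6
position: [0.5151, -0.1724, 0.0504]
ee_rot: [-0.412, -3.114, -0.0]
force: [-0.3, -0.3, -2.2]
width: 0.275
clock: 5.8
position: [0.5153, -0.1724, 0.0485]
ee_rot: [-0.412, -3.114, -0.0]
force: [-0.3, 0.0, -1.6]
width: 0.274
```

```bash
python3 -m creep '[[[0,0,-0.2,0,0,0,-1],[0,0,-0.2,0,0,0,-1]]]'; python3 -m creep '[[[0,0,-0.1,0,0,0,-1],[0,0,-0.1,0,0,0,-1]]]'
```

```text
clock: 6.0
position: [0.5155, -0.1726, 0.0468]
ee_rot: [0.412, 3.114, 0.0]
force: [0.2, -0.2, 0.8]
width: 0.273
clock: 6.2
position: [0.5155, -0.1726, 0.0468]
ee_rot: [0.412, 3.114, 0.001]
force: [-4.6, 1.2, 14.3]
width: 0.277
```

Contact came at TCP z = 0.047, 4 mm above the pick height, which fits a tray floor. Releasing.

```bash
python3 -m creep '[[[0,0,0,0,0,0,-0.2],[0,0,0,0,0,0,0],[0,0,0,0,0,0,0]]]'; python3 -m creep '[[[0,0,3,0,0,0,0],[0,0,7,0,0,0,0],[0,0,11.5,0,0,0,0],[0.8,4,13,0,0,0,0],[1.6,8.5,13,0,0,0,0]]]'; python3 - <<'E'
from h import *
import cv2
s=arm.observe();cv2.imwrite('pics/s3.png',arm.get_image('scene')[:,:,::-1]);print(s['position'],s['force'])
E
```

```text
clock: 6.5
position: [0.5155, -0.1724, 0.0457]
ee_rot: [0.412, 3.114, 0.0]
force: [-0.2, 0.5, -0.4]
width: 0.474
clock: 7.0
position: [0.5332, -0.0887, 0.1788]
ee_rot: [0.418, 3.108, -0.0]
force: [0.8, 0.1, -0.3]
width: 0.503
[ 0.53318208 -0.08867975  0.17880923] [ 0.80716948  0.06590271 -0.25063133]
```

View pics/s3.png

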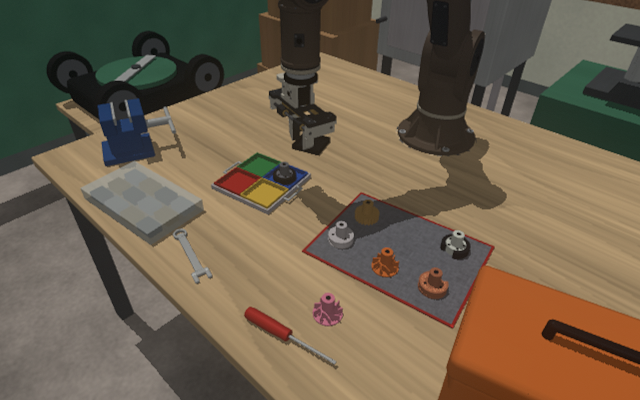

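The wheel sits flat in the blue pocket at (284,172). Next is the silver pulley.

```bash
python3 -m creep '[[[1.5,4.5,0,0,0,0,0],[3,9,0,0,0,0,0],[4.5,13.5,0,0,0,0,0],[6,18.2,0,0,0,0,0],[6,18.2,0,0,0,0,0]]]'; python3 -m creep '[[[0,0,0,0,0,0,0],[0,0,0,0,0,0,0]]]'; python3 - <<'E'
from h import *
import cv2
s=arm.observe(); im=arm.get_image('wrist'); cv2.imwrite('pics/w2.png',im[:,:,::-1]); print(s['position'],s['ee_rot'])
E
```

```text
clock: 7.55
position: [0.5921, 0.1038, 0.1748]
ee_rot: [-0.395, -3.116, -0.006]
force: [-1.1, 0.3, -0.4]
width: 0.5
clock: 7.75
position: [0.591, 0.093, 0.1754]
ee_rot: [-0.414, -3.114, 0.002]
force: [0.7, 0.2, 0.3]
width: 0.502
[0.59102606 0.09304506 0.1753683 ] [-4.13561317e-01 -3.11360132e+00  1.77674390e-03]
```

View pics/w2.png

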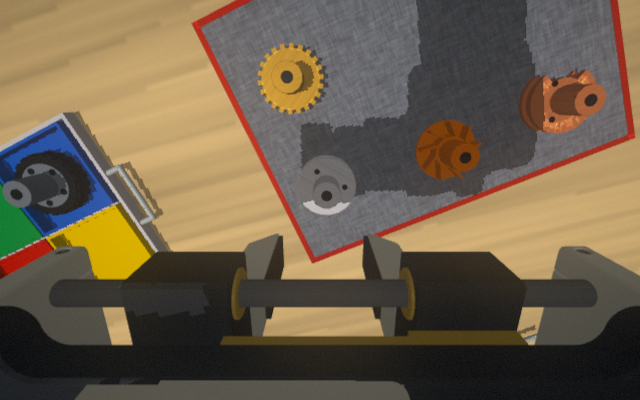

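```bash
python3 - <<'E'
from h import *
np.set_printoptions(precision=4,suppress=True)
T=wT([0.59103,0.09305,0.17537],[-0.41356,-3.1136,0.00178])
for k,u,v in (('pulley',326.5,195.5),('gear',287.5,77),('fan',465,157)): print(k,ray('wrist',u,v,.048,T))
s=arm.observe();print(s['position'])
E
```

```text
pulley [0.5925 0.0961 0.048 ]
gear [0.4853 0.0913 0.048 ]
fan [0.59   0.2244 0.048 ]
[0.5911 0.0927 0.1756]
```

The wrist view puts the pulley bore at (326,195), giving (0.5925, 0.0961), which agrees with the top view. Descending.

```bash
python3 -m creep '[[[0.1,0.3,-4,0,0,0,0],[0.1,0.3,-8,0,0,0,0],[0.1,0.3,-11.5,0,0,0,0],[0.1,0.3,-12.5,0,0,0,0],[0.1,0.3,-12.5,0,0,0,0]]]'; python3 -m creep '[[[0,0,-0.7,0,0,0,0],[0,0,-0.7,0,0,0,0]]]' 
```

```text
clock: 8.3
position: [0.5915, 0.096, 0.0499]
ee_rot: [-0.414, -3.112, 0.002]
force: [0.2, -0.1, -0.0]
width: 0.499
clock: 8.5
position: [0.5932, 0.0974, 0.0448]
ee_rot: [0.412, 3.113, 0.001]
force: [0.2, 0.6, 0.2]
width: 0.5
```

```bash
python3 -m creep '[[[0,-0.1,-0.2,0,0,0,-0.4],[0,-0.1,-0.2,0,0,0,-0.8],[0,-0.1,-0.2,0,0,0,-1],[0,-0.1,-0.2,0,0,0,-1],[0,-0.1,-0.2,0,0,0,-1]]]' 35;  python3 -m creep '[[[0,0,0,0,0,0,-1],[0,0,2,0,0,0,-1],[0,0,5,0,0,0,-1],[0,0,8.5,0,0,0,-1],[0,0,12,0,0,0,-1]]]'
```

```text
clock: 9.0
position: [0.5927, 0.0966, 0.0422]
ee_rot: [0.412, 3.114, 0.0]
force: [-1.0, -0.7, 5.7]
width: 0.273
clock: 9.5
position: [0.5918, 0.0965, 0.1624]
ee_rot: [-0.412, -3.113, 0.001]
force: [-0.1, 0.4, -1.8]
width: 0.271
```

```bash
python3 -m creep '[[[0.3,-3,0,0,0,0,-1],[0.6,-7,0,0,0,0,-1],[1,-11,0,0,0,0,-1],[1.3,-15,0,0,0,0,-1],[1.7,-19,0,0,0,0,-1]]]'; python3 -m creep '[[[0.3,-4,0,0,0,0,-1],[0.6,-8,0,0,0,0,-1],[0.9,-12,0,0,0,0,-1],[1.1,-15.3,0,0,0,0,-1],[1.1,-15.3,0,0,0,0,-1]]]'; python3 -m creep '[[[0,0,0,0,0,0,-1],[0,0,0,0,0,0,-1]]]'
```

```text
clock: 10.0
position: [0.6089, -0.0948, 0.1614]
ee_rot: [-0.411, -3.114, -0.0]
force: [0.3, 0.0, -2.3]
width: 0.276
clock: 10.5
position: [0.6186, -0.2536, 0.1614]
ee_rot: [-0.424, -3.112, 0.007]
force: [-0.9, -0.8, -2.4]
width: 0.275
clock: 10.7
position: [0.6205, -0.2448, 0.1612]
ee_rot: [-0.409, -3.114, -0.002]
force: [0.9, 0.5, -3.3]
width: 0.278
```

```bash
python3 -m creep '[[[0,-0.3,-2.5,0,0,0,-1],[0,-0.3,-6,0,0,0,-1],[0,-0.3,-9,0,0,0,-1],[0,-0.3,-10.5,0,0,0,-1],[0,-0.3,-10.5,0,0,0,-1]]]'; python3 -m creep '[[[0,0,-0.3,0,0,0,-1],[0,0,-0.5,0,0,0,-1],[0,0,-0.5,0,0,0,-1]]]'
```

```text
clock: 11.2
position: [0.6193, -0.2475, 0.0547]
ee_rot: [-0.409, -3.111, -0.002]
force: [-0.3, -0.4, -1.6]
width: 0.274
clock: 11.5
position: [0.6211, -0.2496, 0.0528]
ee_rot: [0.411, 3.113, -0.0]
force: [-0.1, -0.5, -2.0]
width: 0.275
```

```bash
python3 -m creep '[[[0,0,-0.2,0,0,0,-1],[0,0,-0.4,0,0,0,-1],[0,0,-0.4,0,0,0,-1]]]'; python3 -m creep '[[[0,0,-0.2,0,0,0,-1],[0,0,-0.2,0,0,0,-1]]]'
```

```text
clock: 11.8
position: [0.6203, -0.2494, 0.0476]
ee_rot: [-0.412, -3.114, -0.0]
force: [-0.9, 0.1, -2.0]
width: 0.277
clock: 12.0
position: [0.6205, -0.2495, 0.0463]
ee_rot: [0.412, 3.114, 0.0]
force: [-1.4, 1.7, 4.1]
width: 0.273
```

```bash
python3 -m creep '[[[0,0,0,0,0,0,-0.2],[0,0,0,0,0,0,0],[0,0,0,0,0,0,0]]]'; python3 -m creep '[[[0,0,3,0,0,0,0],[0,0,7,0,0,0,0],[0,0,11.5,0,0,0,0],[-1.5,4,13,0,0,0,0],[-3.2,8.5,13,0,0,0,0]]]';python3 -m creep '[[[-1.7,4.6,0,0,0,0,0],[-3.4,9.2,0,0,0,0,0],[-5.1,13.8,0,0,0,0,0],[-6.8,18.4,0,0,0,0,0],[-8.5,23,0,0,0,0,0]]]'; python3 -m creep '[[[-0.8,1.2,0,0,0,0,0],[-1.6,2.5,0,0,0,0,0],[-1.6,2.5,0,0,0,0,0],[-1.6,2.5,0,0,0,0,0]]]';python3 - <<'E'
from h import *
import cv2
s=arm.observe(); im=arm.get_image('wrist'); cv2.imwrite('pics/w3.png',im[:,:,::-1]); print(s['position'],s['ee_rot'])
E
```

```text
clock: 12.3
position: [0.6205, -0.2495, 0.0457]
ee_rot: [0.412, 3.114, -0.0]
force: [0.2, 1.1, 0.1]
width: 0.478
clock: 12.8
position: [0.5899, -0.1662, 0.1789]
ee_rot: [0.417, 3.107, -0.002]
force: [0.1, 0.5, -0.3]
width: 0.496
clock: 13.3
position: [0.5026, 0.0672, 0.176]
ee_rot: [0.412, 3.114, 0.001]
force: [0.9, 1.1, -0.5]
width: 0.503
clock: 13.7
position: [0.4877, 0.0902, 0.1759]
ee_rot: [0.411, 3.114, -0.0]
force: [-0.2, -1.0, -0.3]
width: 0.498
[0.4877073  0.09016419 0.17587415] [ 4.11200494e-01  3.11405648e+00 -1.21433872e-04]
```

View pics/w3.png

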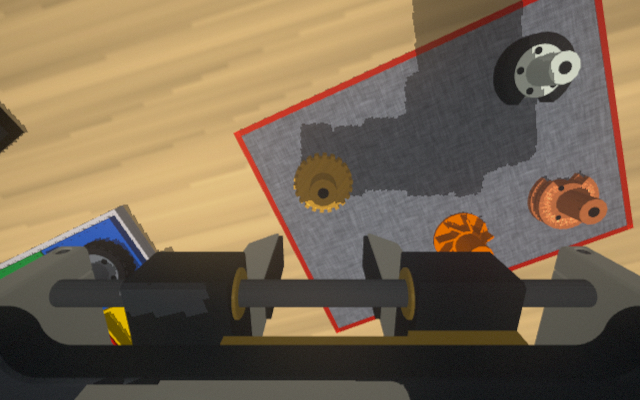

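```bash
python3 - <<'E'
from h import *
import cv2
np.set_printoptions(precision=4,suppress=True)
T=wT([0.48771,0.09016,0.17587],[0.4112,3.11406,-0.0001])
print(ray('wrist',323,193,.048,T))
cv2.imwrite('pics/s4.png',arm.get_image('scene')[:,:,::-1])
E
python3 -m creep '[[[-0.2,0.1,-4,0,0,0,0],[-0.2,0.1,-8,0,0,0,0],[-0.2,0.1,-11.5,0,0,0,0],[-0.2,0.1,-12.5,0,0,0,0],[-0.2,0.1,-12.5,0,0,0,0]]]'; python3 -m creep '[[[0,0,-0.6,0,0,0,0],[0,0,-0.6,0,0,0,0]]]'
```

```text
[0.4863 0.0908 0.048 ]
clock: 14.3
position: [0.4849, 0.0904, 0.0498]
ee_rot: [-0.414, -3.112, 0.002]
force: [0.7, 0.8, 0.6]
width: 0.499
clock: 14.5
position: [0.4863, 0.0916, 0.0456]
ee_rot: [0.412, 3.113, 0.001]
force: [-0.1, 0.6, 0.1]
width: 0.501
```

View pics/s4.png

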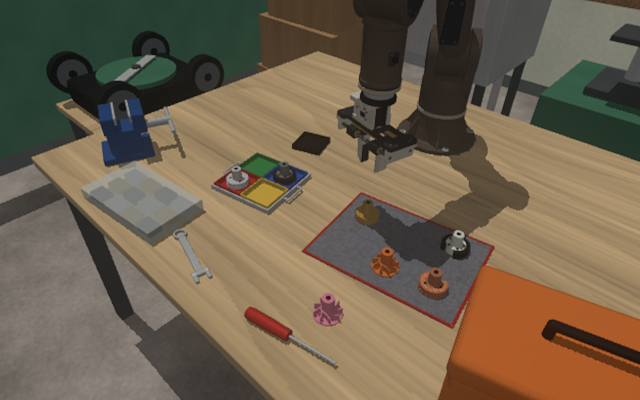

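The pulley lies in the red pocket at (237,178). The gripper is over the gear; the wrist and top views agree on (0.486, 0.091).

```bash
python3 -m creep '[[[0,-0.1,-0.2,0,0,0,-0.4],[0,-0.1,-0.2,0,0,0,-0.8],[0,-0.1,-0.2,0,0,0,-1],[0,-0.1,-0.2,0,0,0,-1],[0,-0.1,-0.2,0,0,0,-1]]]' 40;  python3 -m creep '[[[0,0,0,0,0,0,-1],[0,0,2,0,0,0,-1],[0,0,5,0,0,0,-1],[0,0,8.5,0,0,0,-1],[0,0,12,0,0,0,-1]]]'; python3 -m creep '[[[1.2,-3,0,0,0,0,-1],[2.7,-6.5,0,0,0,0,-1],[4.3,-10,0,0,0,0,-1],[5.8,-13.5,0,0,0,0,-1],[7.3,-17,0,0,0,0,-1]]]'; python3 -m creep '[[[1.6,-3,0,0,0,0,-1],[3.2,-5.5,0,0,0,0,-1],[4.7,-7.8,0,0,0,0,-1],[4.7,-7.8,0,0,0,0,-1],[4.7,-7.8,0,0,0,0,-1]]]'
```

```text
clock: 15.0
position: [0.4857, 0.0907, 0.0432]
ee_rot: [0.412, 3.114, 0.001]
force: [-0.8, -1.2, 6.8]
width: 0.273
clock: 15.5
position: [0.4846, 0.0903, 0.1636]
ee_rot: [-0.412, -3.113, 0.001]
force: [0.1, -0.0, -3.3]
width: 0.274
clock: 16.0
position: [0.5584, -0.0807, 0.1624]
ee_rot: [-0.411, -3.114, -0.0]
force: [1.4, 0.8, -2.7]
width: 0.278
clock: 16.5
position: [0.6048, -0.1578, 0.162]
ee_rot: [-0.413, -3.113, -0.0]
force: [-0.2, 0.9, -2.3]
width: 0.273
```

```bash
python3 -m creep '[[[0,0,-2.5,0,0,0,-1],[0,0,-6,0,0,0,-1],[0,0,-9,0,0,0,-1],[0,0,-10.5,0,0,0,-1],[0,0,-10.5,0,0,0,-1]]]'; python3 -m creep '[[[0,0,-0.3,0,0,0,-1],[0,0,-0.7,0,0,0,-1],[0,0,-0.7,0,0,0,-1]]]'
```

```text
clock: 17.0
position: [0.6036, -0.156, 0.0557]
ee_rot: [-0.409, -3.11, -0.001]
force: [-0.6, -0.0, -2.3]
width: 0.278
clock: 17.3
position: [0.6059, -0.1575, 0.0515]
ee_rot: [0.411, 3.113, 0.0]
force: [-0.4, -0.8, -3.0]
width: 0.274
```

```bash
python3 -m creep '[[[0,0,-0.2,0,0,0,-1],[0,0,-0.4,0,0,0,-1],[0,0,-0.4,0,0,0,-1]]]'; python3 -m creep '[[[0,0,-0.1,0,0,0,-1],[0,0,-0.1,0,0,0,-1]]]'
```

```text
clock: 17.6
position: [0.6057, -0.1576, 0.0473]
ee_rot: [0.412, 3.114, 0.0]
force: [-0.1, 0.8, 2.3]
width: 0.272
clock: 17.8
position: [0.6057, -0.1576, 0.0472]
ee_rot: [0.412, 3.113, 0.001]
force: [-3.9, 1.8, 13.1]
width: 0.277
```

```bash
python3 -m creep '[[[0,0,0,0,0,0,-0.2],[0,0,0,0,0,0,0],[0,0,0,0,0,0,0]]]'; python3 -m creep '[[[0,0,3,0,0,0,0],[0,0,7,0,0,0,0],[0,0,11.5,0,0,0,0],[-0.2,4,13,0,0,0,0],[-0.4,8.5,13,0,0,0,0]]]';python3 -m creep '[[[-0.2,4.8,0,0,0,0,0],[-0.4,9.6,0,0,0,0,0],[-0.6,14.4,0,0,0,0,0],[-0.8,19.2,0,0,0,0,0],[-1,24,0,0,0,0,0]]]'; python3 -m creep '[[[-0.1,3,0,0,0,0,0],[-0.2,5.6,0,0,0,0,0],[-0.2,5.6,0,0,0,0,0],[-0.2,5.6,0,0,0,0,0]]]';python3 - <<'E'
from h import *
import cv2
s=arm.observe(); im=arm.get_image('wrist'); cv2.imwrite('pics/w4.png',im[:,:,::-1]); print(s['position'],s['ee_rot'])
E
```

```text
clock: 18.1
position: [0.6055, -0.1575, 0.0457]
ee_rot: [0.412, 3.114, 0.0]
force: [0.3, 0.5, -1.2]
width: 0.473
clock: 18.6
position: [0.6031, -0.0742, 0.1791]
ee_rot: [0.418, 3.107, -0.001]
force: [0.6, 1.9, 0.4]
width: 0.5
clock: 19.1
position: [0.5911, 0.1695, 0.1757]
ee_rot: [0.412, 3.114, 0.0]
force: [0.8, 0.1, 0.4]
width: 0.499
clock: 19.5
position: [0.5892, 0.224, 0.1754]
ee_rot: [-0.41, -3.114, 0.001]
force: [0.1, -0.3, 0.4]
width: 0.5
[0.58915545 0.22398143 0.17538487] [-4.09565925e-01 -3.11448501e+00  7.74402676e-04]
```

View pics/w4.png

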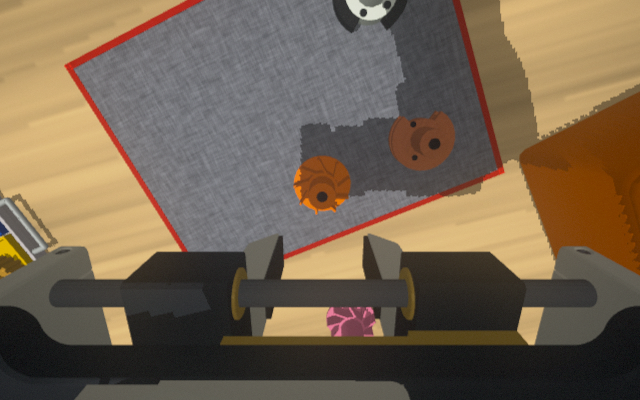

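The orange fan's bore is at (321,197) in the wrist view. The pink look-alike at (350,320) and the broken pulley are left alone. I'll check the measurement and descend.

```bash
python3 - <<'E'
from h import *
import cv2
np.set_printoptions(precision=4,suppress=True)
T=wT([0.58916,0.22398,0.17538],[-0.40957,-3.11449,0.0008])
print(ray('wrist',321.5,197,.048,T))
cv2.imwrite('pics/s5.png',arm.get_image('scene')[:,:,::-1])
E
python3 -m creep '[[[0.1,0,-4,0,0,0,0],[0.1,0,-8,0,0,0,0],[0.1,0,-11.5,0,0,0,0],[0.1,0,-12.5,0,0,0,0],[0.1,0,-12.5,0,0,0,0]]]'; python3 -m creep '[[[0,0,-0.6,0,0,0,0],[0,0,-0.6,0,0,0,0]]]'
```

```text
[0.5909 0.2222 0.048 ]
clock: 20.1
position: [0.5899, 0.222, 0.0498]
ee_rot: [-0.414, -3.112, 0.003]
force: [0.7, -0.6, -0.2]
width: 0.501
clock: 20.3
position: [0.5913, 0.2236, 0.0459]
ee_rot: [0.412, 3.113, 0.002]
force: [0.2, -0.4, -0.1]
width: 0.499
```

View pics/s5.png

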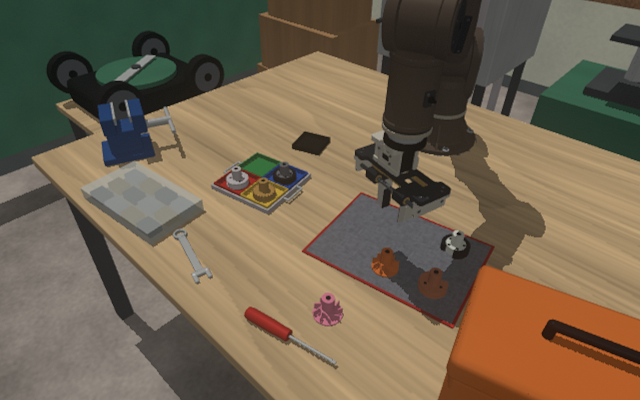

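The gear is in the yellow pocket at (264,189). Gripping the fan.

```bash
python3 -m creep '[[[0,-0.1,-0.2,0,0,0,-0.4],[0,-0.1,-0.2,0,0,0,-0.8],[0,-0.1,-0.2,0,0,0,-1],[0,-0.1,-0.2,0,0,0,-1],[0,-0.1,-0.2,0,0,0,-1]]]' 30;  python3 -m creep '[[[0,0,0,0,0,0,-1],[0,0,2,0,0,0,-1],[0,0,5,0,0,0,-1],[0,0,8.5,0,0,0,-1],[0,0,12,0,0,0,-1]]]'; python3 -m creep '[[[-0.3,-3,0,0,0,0,-1],[-0.8,-7,0,0,0,0,-1],[-1.3,-11,0,0,0,0,-1],[-1.9,-15.5,0,0,0,0,-1],[-2.5,-20,0,0,0,0,-1]]]'; python3 -m creep '[[[-0.5,-4.5,0,0,0,0,-1],[-1,-9,0,0,0,0,-1],[-1.6,-13.5,0,0,0,0,-1],[-2.2,-18,0,0,0,0,-1],[-2.8,-22.5,0,0,0,0,-1]]]'; python3 -m creep '[[[-0.4,-3,0,0,0,0,-1],[-0.8,-6,0,0,0,0,-1],[-0.8,-6,0,0,0,0,-1],[-0.8,-6,0,0,0,0,-1],[-0.8,-6,0,0,0,0,-1]]]'
```

```text
clock: 20.8
position: [0.5906, 0.2227, 0.0432]
ee_rot: [0.412, 3.114, 0.001]
force: [-1.4, -0.9, 4.4]
width: 0.277
clock: 21.3
position: [0.5899, 0.2224, 0.1635]
ee_rot: [-0.412, -3.114, 0.001]
force: [1.4, 0.5, -0.6]
width: 0.277
clock: 21.8
position: [0.5648, 0.0211, 0.1626]
ee_rot: [-0.411, -3.115, 0.0]
force: [0.4, -0.3, -0.6]
width: 0.276
clock: 22.3
position: [0.5368, -0.2041, 0.1626]
ee_rot: [-0.411, -3.114, -0.0]
force: [0.9, 0.9, -1.1]
width: 0.273
clock: 22.8
position: [0.5296, -0.2612, 0.1625]
ee_rot: [-0.41, -3.114, -0.001]
force: [-0.8, 0.3, -0.6]
width: 0.276
```

```bash
python3 -m creep '[[[0,0,-2.5,0,0,0,-1],[0,0,-6,0,0,0,-1],[0,0,-9,0,0,0,-1],[0,0,-10.5,0,0,0,-1],[0,0,-10.5,0,0,0,-1]]]'; python3 -m creep '[[[0,0,-0.3,0,0,0,-1],[0,0,-0.7,0,0,0,-1],[0,0,-0.7,0,0,0,-1]]]';python3 -m creep '[[[0,0,-0.2,0,0,0,-1],[0,0,-0.4,0,0,0,-1],[0,0,-0.4,0,0,0,-1]]]'
```

```text
clock: 23.3
position: [0.5285, -0.2608, 0.056]
ee_rot: [-0.409, -3.111, -0.002]
force: [-0.2, 0.3, 0.1]
width: 0.278
clock: 23.6
position: [0.5299, -0.2626, 0.0514]
ee_rot: [0.411, 3.113, -0.0]
force: [-0.9, -0.8, -0.7]
width: 0.274
clock: 23.9
position: [0.5297, -0.2626, 0.0472]
ee_rot: [0.412, 3.114, 0.0]
force: [0.2, -0.0, 3.0]
width: 0.277
```

Contact came at the expected height, 0.047. I'm releasing, retreating upward and looking again.

```bash
python3 -m creep '[[[0,0,0,0,0,0,-0.2],[0,0,0,0,0,0,0],[0,0,0,0,0,0,0]]]'; python3 -m creep '[[[0,0,3,0,0,0,0],[0,0,7,0,0,0,0],[0,0,11.5,0,0,0,0],[0,4,14,0,0,0,0],[0,8.5,15,0,0,0,0]]]'; python3 -m creep '[[[0,4.5,0.5,0,0,0,0],[0,9,1,0,0,0,0],[0,13.5,1.5,0,0,0,0],[0,18,2,0,0,0,0],[0,22,2,0,0,0,0]]]'; python3 -m creep '[[[0,0,0,0,0,0,0],[0,0,0,0,0,0,0],[0,0,0,0,0,0,0],[0,0,0,0,0,0,0],[0,0,0,0,0,0,0]]]'; python3 - <<'E'
from h import *
import cv2
t=arm.get_image('top')[:,:,::-1]
cv2.imwrite('pics/t6.png',t);cv2.imwrite('pics/s6.png',arm.get_image('scene')[:,:,::-1])
cv2.imwrite("pics/t6c.png",cv2.resize(t[130:250,370:500],None,fx=5,fy=5,interpolation=cv2.INTER_CUBIC)[:600])
E
```

```text
clock: 24.2
position: [0.5294, -0.2625, 0.0467]
ee_rot: [-0.412, -3.114, -0.0]
force: [0.6, 0.4, -0.4]
width: 0.475
clock: 24.7
position: [0.5304, -0.1789, 0.1998]
ee_rot: [0.418, 3.109, -0.002]
force: [0.8, 0.8, -0.4]
width: 0.5
clock: 25.2
position: [0.5294, 0.045, 0.2175]
ee_rot: [0.41, 3.114, 0.001]
force: [0.1, 1.2, -0.4]
width: 0.501
clock: 25.7
position: [0.5294, 0.0413, 0.2167]
ee_rot: [0.415, 3.114, -0.0]
force: [-0.4, 0.0, -0.3]
width: 0.5
```

View pics/t6.png

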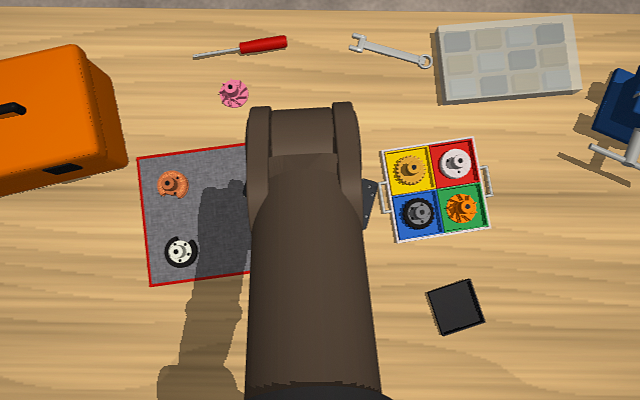

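View pics/t6c.png

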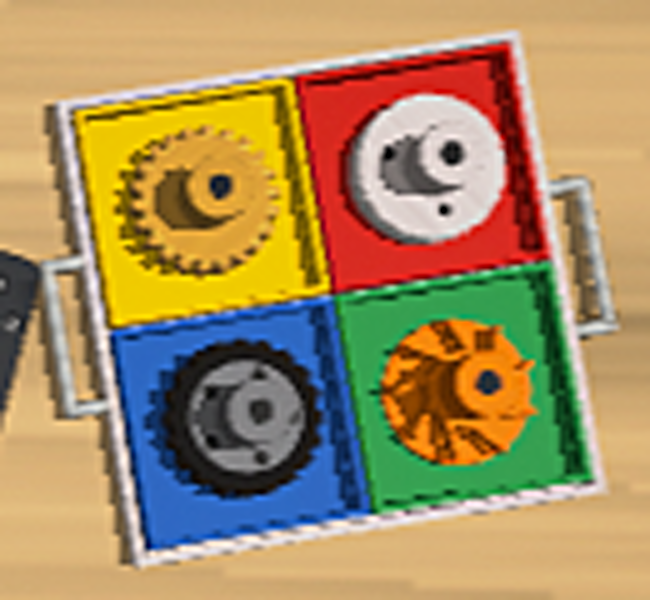

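View pics/s6.png

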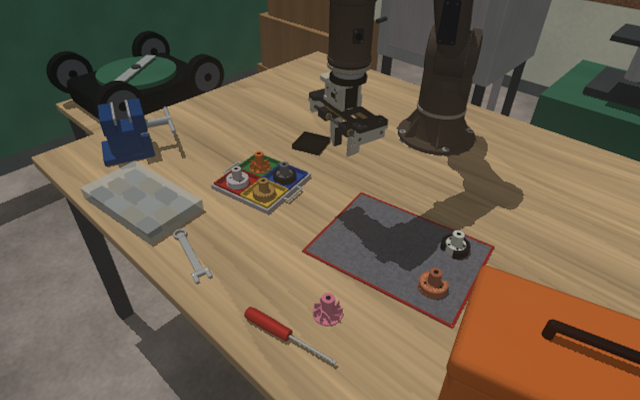

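All four parts lie flat with their bosses up in the right pockets: wheel at (417,213), pulley (457,164), gear (411,170) and fan (462,208). The look-alikes are where they were, and the gripper is clear of everything.

```bash
python3 -c "
from cell import arm
print(arm.observe()['force']); print(arm.sign_off())"
```

```text
[0.3901655  0.59304269 0.78087333]
the job is handed in; nothing more can be done
None
```

The sorting is finished and handed in at about 26 s of the 106 s allowed. I moved the parts in the order you listed: wheel to blue, pulley to red, gear to yellow, fan to green. Each was gripped by its boss and lowered until it touched the pocket floor before release.

In the last top and scene pictures, all four lie flat, boss up, well inside their pockets. The torn wheel, broken pulley, pink fan and black tray are where they started.

The highest force I read was about 14 N, while setting the wheel down. The gripper was clear of everything at the end. None of the checks failed. Position measurements from the top and wrist cameras agreed to about 2 mm for all four parts. A rough wrist-view reading of the broken pulley was about 1 cm off its top-view position, but I didn't use it.

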